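# Tape onto the caddy's post, red-lidded jar to the front

## Robot

A 6-joint arm with a two-finger parallel gripper is mounted at the origin on the work surface. World frame = base frame: x ahead of the robot, y to its left, z up, the work surface at z = 0. Lengths are in mm, angles in rad, forces in N, time in s.
With the tool pointing down it reaches from about 300 to 775 mm from the base axis. Payload 14.6 kg.
Tool frame: the origin (TCP) lies on the centre line of the jaws, within the pads' length; the fingertips stand 19 mm ahead of it and the grasp point (between the pads) is the TCP (bot.tip_reach is the distance from the TCP to the fingertips, in mm); z points along the fingers, y is the line along which they close (so a half turn about z gives the same grasp; the last joint's range is limited). The gripper opens to 85 mm and grips with 20 to 120 N. Pads are 22 mm wide; open, the fingers measure 114 mm over their backs; the gripper's body (76 mm by 85 mm) begins 54 mm behind the grasp point. The pads swing forward as they close: fully open they stand 13 mm farther back than shut.
Start: joints at [1.137, 0.3, 1.521, -0, 1.321, -0.067], TCP at [197.243, 513.405, 250.281] pointing down, gripper open.
Joint ranges: [-3.03, 3.03], [-0.79, 2.21], [0.23, 2.52], [-1.04, 4.18], [0, 3.07], [-2.55, 2.55]. Speed limits (rad/s): [2.22, 2.22, 2.57, 3.14, 3.14, 3.14].

## Interface

Orientations are given as a unit quaternion [w, x, y, z].
In Python, from rig import bot gives the robot as it stands. Calls block until the motion is done:
- bot.move_to(position, orientation): joint-space move of the TCP to a pose.
- bot.servo_line(position, attitude=None, speed=150, until_force=None): straight line of the TCP; attitude=None keeps the orientation; speed is the mean speed in mm/s. With until_force (N) it stops when the force on the tool has changed by that much, and returns True; else False.
- bot.move_joints(angles): joint-space move.
- bot.move_gripper(opening, grip_force=None): finger opening in mm; grip_force is the grip in N (None keeps the last); returns when the fingers have stopped.
- bot.dwell(seconds).
- bot.ik(position, orientation): joint angles nearest the present ones, or None.
- bot.read_state(): the state.
- bot.read_camera(name): name is "side" or "top"; returns a dict with "image" (420x560x3 uint8, blue, green, red), "depth" (420x560 float32, mm along the optical axis (not along the pixel's ray), 0 where there is no reading), "fovy" (degrees; the focal length in pixels is half the picture's height over the tangent of half this angle, whatever the lens; pixels are square), "cx", "cy" (the principal point, pixels), "k1" (the pictures are not rectified: a ray, as slopes to the right and down, at radius r is drawn at 1 + k1 r^2 times it, then the intrinsics apply), "eye" and "attitude" of the camera in the world. Camera axes: x right, y down, z forward; pixel columns grow to the right and rows downward; lengths in mm; the calibration is good to about 2 mm. A picture is of the moment at which its call begins.
A pose or a line that the arm cannot do raises bot.MotionError and nothing moves.
- bot.finish_job(): hands the job in; it is judged then, once.
The state is a dict: "clock": time; "joint_positions": joint angles; "qvel": joint speeds; "effort": joint torques, N m; "ee_pos": TCP position; "tool_rot": TCP orientation; "ft_force": force on the tool from outside, world axes, zero at the start; "moment": the same for the moment, N m; "grip_width": finger opening in mm; "grip_force": force on a finger pad.
Only numpy, scipy, OpenCV 4.12 (cv2) and the standard library are available. Lean on these libraries where they do the work, as an engineer would, in place of code of your own. Each camera call takes 0.05 s, during which the arm holds its last target. There are 200 camera calls.

## Task

Slip the blue roll of tape over the centre post of the white turntable caddy so that it lies flat on the post's collar, and let go of it. Then turn the caddy until the jar with the red lid is in line with the yellow pointer that sticks out of the base, and finish while still holding that jar by its lid, keeping the caddy still. Leave the other things on the shelf where they stand.

Things in the scene. Friction and masses are not known exactly. Their poses are not given: they have to be found in the camera images.
- tape_center (a point): Centre of the blue roll of tape, half-way up: a rigid ring lying flat on the table, outer diameter 55 mm, hole diameter 32 mm, 19 mm high, 40 g. It may lie to the left or the right of the caddy (it trades places with the mug).
- tape: The same blue roll of tape; origin at the centre of its underside, z is the axis of its hole.
- post_collar (a point): Point on the caddy's turning axis at the height of the collar (98 mm above the table) on which the tape comes to rest. Below it a white column of diameter 48 mm; above it a bare metal post of diameter 21 mm, 37 mm tall, tapered over its last 6 mm. Seated, the tape's centre lies 9.5 mm above this point.
- caddy_base: Fixed grey base of the turntable caddy, origin on the turning axis at table height (the base's place and yaw vary). Its own -x axis is the front: a yellow pointer, 16 mm wide, sticks out along -x to 160 mm from the axis, on the table. On the base turns a white tray, diameter 226 mm, its rim 42 mm above the table, with four equal jars 90 degrees apart, each 80 mm from the axis; the jars are fixed in the tray and turn with it. Three have white lids, one a red lid.
- caddy (a joint): Turn of the caddy's tray on its base, rad, counter-clockwise seen from above. It turns freely either way with light friction (about 0.03 N m) and stays where it is left. At 0 and at any full turn (6.283) the red-lidded jar is in line with the pointer.
- red_lid (a point): Centre of the red lid, half-way up it, 83 mm above the table. The lid is a round disc of diameter 46 mm, 18 mm high (74 to 92 mm above the table); the jar below it is 42 mm across. Nothing stands within 30 mm beside it at lid height. The lid and its clear jar are fixed in the tray and turn with it. (In the rules the lid is called caddy_c2 and the clear jar under it caddy_c0.)
- mug: Bystander: small blue enamelled mug, 72 mm across, 72 mm high, handle on its +y side; origin at the centre of its foot.
- coin_box: Bystander: clear box of coin cells, 75 x 110 x 30 mm, origin at the centre of its underside.
- bulb: Bystander: golf-ball LED bulb standing on its cap, 45 mm across, 76 mm high, origin at its foot.
- doorbell: Bystander: grey doorbell unit lying flat, 85 x 55 x 28 mm, origin at the centre of its underside.
- detergent: Bystander: white bottle with a green label, 72 mm across, 170 mm high, origin at its foot.
- screwdriver: Bystander: screwdriver lying on the table, about 200 mm long along its x axis.
Not all that is in view belongs to the job. Several things have the shape of the tape; the one meant has the colours described above.

How it is judged:
By the outcome, as a careful person would: the job done as asked, in the order asked, and still so for the second after the job is handed in, while the arm keeps its last pose, push and grip.
It also fails if it takes over 58 s, if anything falls off the work surface, if the arm or the gripper's body presses on something with over 40 N, if the wrist force passes 120 N, or if a joint passes its speed limit or range.

## Working session

There is one attempt and no reset: what is moved stays moved. The work goes in short steps, each a Python script; the robot and the scene stay as the last script left them, time stands still between calls to the robot, and variables do not carry over. Pictures are saved under pics/ and viewed, at most 10 in all, crops included, and the job is handed in when it is done.

```bash
ls; mkdir -p pics; cat > h.py <<'E'
import numpy as np, cv2
from rig import bot
from scipy.spatial.transform import Rotation as R
def cam(n): return bot.read_camera(n)
def K(c):
    f=210/np.tan(np.radians(c['fovy'])/2); return f
def RT(c):
    q=np.array(c['attitude'],float)
    return (R.from_quat(q[[1,2,3,0]]).as_matrix() if q.size==4 else q.reshape(3,3)), np.array(c['eye'],float)
def ray(c,u,v):
    f=K(c); M=np.array([[f,0,c['cx']],[0,f,c['cy']],[0,0,1]])
    p=cv2.undistortPoints(np.array([[[u,v]]],float),M,np.array([c['k1'],0,0,0,0.]))[0,0]
    return np.array([p[0],p[1],1.])
def at_z(c,u,v,z):
    Rm,e=RT(c); d=Rm@ray(c,u,v); return e+d*(z-e[2])/d[2]
def at_d(c,u,v):
    Rm,e=RT(c); return e+Rm@ray(c,u,v)*c['depth'][int(round(v)),int(round(u))]
def cloud(c):
    f=K(c); M=np.array([[f,0,c['cx']],[0,f,c['cy']],[0,0,1]])
    h,w=c['depth'].shape; uv=np.stack(np.meshgrid(np.arange(w),np.arange(h)),-1).reshape(-1,1,2).astype(float)
    p=cv2.undistortPoints(uv,M,np.array([c['k1'],0,0,0,0.]))[:,0]
    Rm,e=RT(c); d=c['depth'].reshape(-1,1)
    return (e+(np.c_[p,np.ones(len(p))]*d)@Rm.T).reshape(h,w,3)
def q(yaw): # tool down, tool y axis at world angle yaw+90deg
    r=(R.from_euler('z',yaw)*R.from_euler('x',np.pi)).as_quat(); return [r[3],r[0],r[1],r[2]]
def save(n,im,s=1): cv2.imwrite('pics/'+n,cv2.resize(im,None,fx=s,fy=s,interpolation=cv2.INTER_CUBIC))
E
python3 - <<'E'
from h import *
t=cam('top'); s=cam('side')
for n,c in(('top',t),('side',s)): save(n+'0.png',c['image'],1.4); print({k:v for k,v in c.items() if k not in('image','depth')})
print(bot.read_state())
E
```

```text
pics
{'fovy': 56.48530543352181, 'cx': 280.17437571211707, 'cy': 213.6541913365677, 'k1': -0.08154877634863653, 'eye': array([ 431.24568069,   60.90599436, 1063.98043148]), 'attitude': array([-0.06453121,  0.7098738 , -0.69905845,  0.05685236])}
{'fovy': 56.26044507754295, 'cx': 281.7774532195633, 'cy': 212.26453679127238, 'k1': -0.11361335787098893, 'eye': array([387.35737416, 771.96337414, 666.17405032]), 'attitude': array([ 0.0684624 , -0.12872536,  0.88871692, -0.43465494])}
{'clock': 0.1, 'joint_positions': array([ 1.13743606e+00,  3.00416956e-01,  1.52152541e+00,  2.04959606e-05,
        1.32066434e+00, -6.66313430e-02]), 'qvel': array([-0.0014109 , -0.00215213, -0.00215219, -0.00055235, -0.00050366,
       -0.00080229]), 'effort': array([ 2.36736923e-03, -5.44377923e+01, -3.62372768e+01,  1.82714575e-05,
        2.95324069e-03, -1.01177334e-04]), 'ee_pos': array([197.14745801, 513.2552663 , 249.77454855]), 'tool_rot': array([-1.35056983e-04,  1.82341136e-01,  9.83235197e-01, -4.88806815e-04]), 'ft_force': array([-0.33648792,  0.3987281 , -0.12276698]), 'moment': array([ 0.02279695, -0.02762325, -0.0192715 ]), 'grip_force': 0.0, 'grip_width': 85.2091205242685}
```

View pics/top0.png

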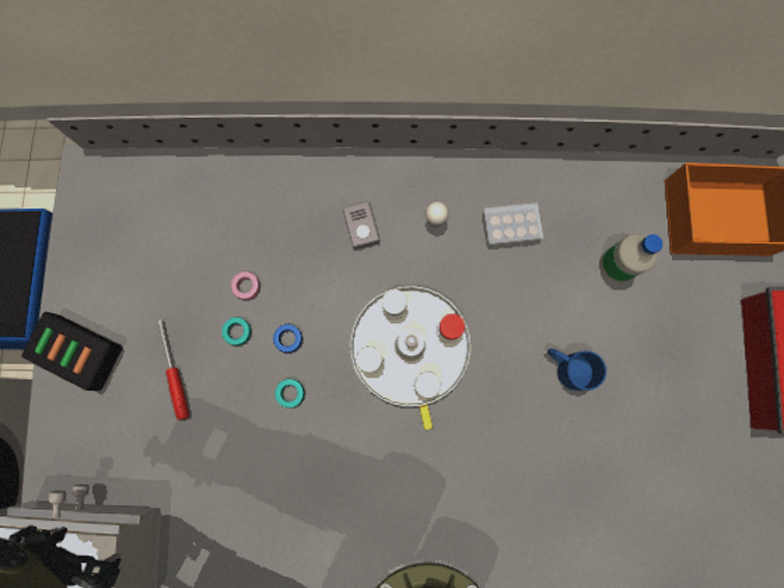

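View pics/side0.png

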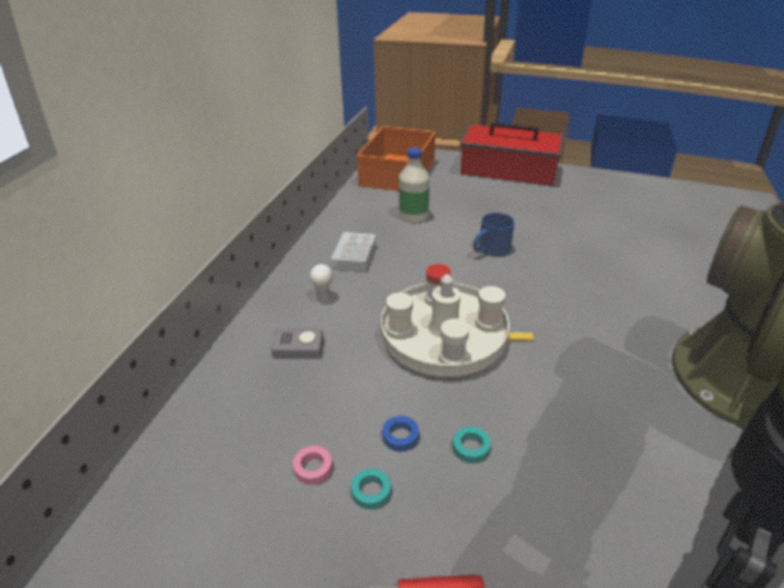

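```bash
python3 - <<'E'
from h import *
for n in('top','side'):
    c=cam(n); im=c['image']; P=cloud(c); hsv=cv2.cvtColor(im,cv2.COLOR_BGR2HSV)
    ok=(c['depth']>0)
    def m(lo,hi): return (cv2.inRange(hsv,lo,hi)>0)&ok
    blue=m((105,120,50),(125,255,255))&(P[...,2]<40)&(P[...,2]>-10)
    red=(m((0,150,80),(8,255,255))|m((174,150,80),(180,255,255)))&(P[...,2]>60)&(P[...,2]<110)
    yel=m((22,130,80),(35,255,255))&(P[...,2]<30)
    for nm,k in(('blue',blue),('red',red),('yel',yel)):
        N,lab,st,ce=cv2.connectedComponentsWithStats(k.astype(np.uint8))
        for i in range(1,N):
            if st[i,4]>25:
                p=P[lab==i]; print(n,nm,ce[i].round(1),st[i,4],p.mean(0).round(1),p.min(0).round(1),p.max(0).round(1))
                if nm=='blue':
                    t=p[p[:,2]>15]; 
                    if len(t): print('   top face',np.median(t,0).round(1),((t.min(0)+t.max(0))/2).round(1))
    post=ok&(P[...,2]>118)&(P[...,2]<145)&(np.hypot(P[...,0]-430,P[...,1]-20)<160)
    vs,us=np.where(post); print('post',len(us),us.mean().round(1) if len(us) else 0,vs.mean().round(1) if len(us) else 0,P[post].mean(0).round(1),P[post].max(0).round(1))
    # lids at z~92
    l=ok&(P[...,2]>88)&(P[...,2]<96)&(np.abs(hsv[...,2].astype(int))>0)
    N,lab,st,ce=cv2.connectedComponentsWithStats(l.astype(np.uint8))
    for i in range(1,N):
        if st[i,4]>40: print(' lid',ce[i].round(1),st[i,4],P[lab==i].mean(0).round(1))
    if n=='top':
        a=im[190:300,150:350]; save('crop1.png',a,4)
    
E
```

```text
top blue [204.7 241.4] 221 [533.7 275.9  19. ] [507.7 250.   -1. ] [559.5 302.4  25.3]
   top face [533.5 275.6  19.4] [533.6 276.2  20.2]
top blue [397.8 255.7] 26 [ 502.6 -242.2   22.4] [ 494.2 -253.3   16.9] [ 509.3 -227.3   32.2]
   top face [ 502.1 -243.2   21.2] [ 501.8 -240.3   24.5]
top blue [415.  264.4] 328 [ 480.6 -293.     6.8] [ 449.  -314.7   -1.6] [ 510.3 -268.5   39.8]
   top face [ 499.3 -301.8   25.9] [ 479.7 -298.3   27.6]
top red [556.6 241.7] 438 [ 536.2 -639.1   99.9] [ 375.8 -654.9   94.5] [ 624.1 -629.9  105.5]
top red [322.4 233. ] 242 [552.2 -33.5  91.9] [532.1 -55.3  63.7] [572.7 -12.5  97.1]
top yel [303.8 297.5] 97 [389.9   7.6  10.1] [367.7  -3.6  -2.1] [412.1  18.   14.8]
post 60 293.7 243.0 [522.2  39.  132. ] [532.1  47.8 137.6]
 lid [267.2  90. ] 80 [937.4 113.4  92.2]
 lid [336.5  91. ] 60 [937.4 -73.4  92. ]
 lid [393.2  92.4] 43 [ 937.  -227.3   92. ]
 lid [446.4  94. ] 44 [ 937.1 -374.2   91.7]
 lid [523.8  97.1] 76 [ 937.  -596.5   92.1]
 lid [492.6 123.4] 63 [ 856.2 -497.2   90.6]
 lid [517.8 117.8] 57 [ 875.5 -572.    90.3]
 lid [499.6 169.7] 
[... 985 characters left out ...]
.1] [572.  -10.8  95.1]
side yel [371.6 239.8] 68 [388.7   9.5  10.2] [370.1  -0.4   6.7] [407.4  20.4  13.3]
post 75 318.9 201.3 [521.6  46.2 128.7] [533.   51.9 136.7]
 lid [249.5  28.5] 45 [ 1367.1 -1736.5    92.3]
 lid [ 99.3 116.3] 523 [1429.8 -391.1   92. ]
 lid [309.3  63.5] 124 [  816.9 -1091.8    92.3]
 lid [364.8 107.1] 142 [ 494.8 -628.2   92.4]
 lid [105.2 252.3] 869 [936.7 251.2  92. ]
 lid [296.5 133.3] 47 [ 680.8 -348.5   92. ]
 lid [312.2 193.6] 154 [554.2 -30.3  92.3]
 lid [351.  210.6] 193 [448.4  12.7  92.3]
 lid [284.8 215.3] 202 [596.   73.9  92.1]
 lid [318.4 217. ] 58 [518.4  58.   91.9]
 lid [518.8 244.3] 111 [64.1 29.2 91.9]
 lid [324.5 234.9] 237 [491.5 117.   92.3]
```

View pics/crop1.png

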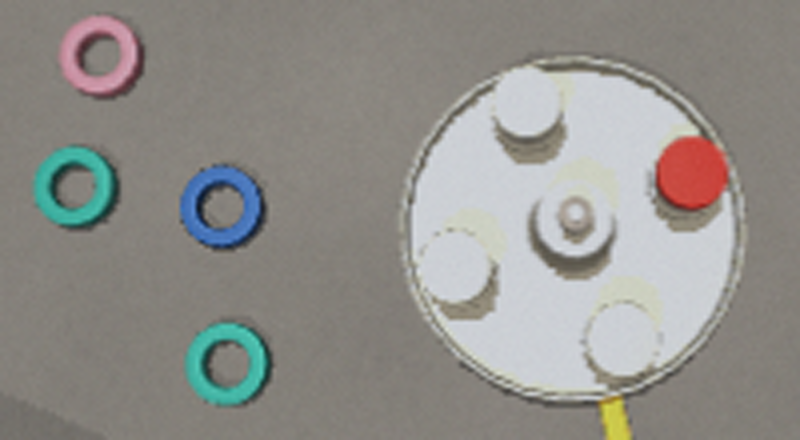

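The blue ring, at crop (222,206), is the only blue one. The teal rings at (75,187) and (227,363) and the pink one at (100,55) are decoys. The red lid is at (692,172) and the pointer at (615,420). The heights and radii agree with the given sizes. The two cameras differ by about 4.5 mm in y, so I'll use the mean.

```bash
python3 - <<'E'
from h import *
Y=np.pi
tp=np.array([533.5,278.]); 
bot.move_to([*tp,110],q(Y))
bot.servo_line([*tp,21],speed=90)
bot.move_gripper(40,grip_force=30)
s=bot.read_state(); print(s['grip_width'],s['grip_force'],s['ee_pos'],s['clock'],s['ft_force'])
bot.servo_line([*tp,175],speed=150)
s=bot.read_state(); print(s['grip_width'],s['grip_force'],s['ee_pos'],s['clock'],s['ft_force'])
bot.move_to([522.6,41,175],q(Y))
t=cam('top'); c=cam('side')
save('top2.png',t['image'][180:300,220:360],5); save('side2.png',c['image'][120:260,230:410],4)
s=bot.read_state(); print(s['ee_pos'],s['clock'])
P=cloud(c); hsv=cv2.cvtColor(c['image'],cv2.COLOR_BGR2HSV)
k=(cv2.inRange(hsv,(105,120,40),(125,255,255))>0)&(P[...,2]>140)&(P[...,2]<190)
k&=np.hypot(P[...,0]-522,P[...,1]-41)<60
print(k.sum(),P[k].min(0),P[k].max(0),P[k].mean(0))
E
```

```text
53.87299240207668 30.541295344009995 [533.74457756 278.12780012  21.8548741 ] 3.3583 [-3.13244449 -1.23916678  7.62753133]
54.16413325790417 31.605441821739078 [533.16856548 277.83475247 173.98398771] 4.5333 [-0.14206766  0.43674907 -1.0535799 ]
[522.81098322  42.23798539 174.88897319] 5.575
30 [500.74343319  33.05286356 162.99614151] [546.30808195  66.00784222 174.37789434] [524.39972196  54.01544661 171.500959  ]
```

View pics/side2.png

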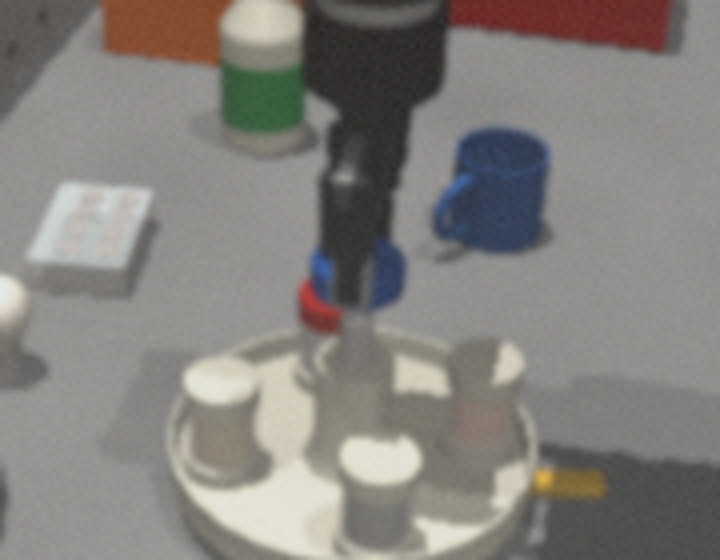

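The ring hangs level in the jaws at crop (358,273), right above the post at (357,325). I'll measure its offset from the post in the same camera, which cancels that camera's bias.

```bash
python3 - <<'E'
from h import *
from scipy.optimize import minimize
s=bot.read_state(); zc=s['ee_pos'][2]-21.85
print(s['ee_pos'])
a=np.linspace(0,2*np.pi,90)
for n in('side','top'):
    c=cam(n); f=K(c); M=np.array([[f,0,c['cx']],[0,f,c['cy']],[0,0,1]]); Rm,e=RT(c)
    hsv=cv2.cvtColor(c['image'],cv2.COLOR_BGR2HSV)
    k=cv2.inRange(hsv,(105,110,30),(128,255,255))
    w=np.zeros_like(k)
    if n=='side': w[175:205,300:337]=1
    else: w[220:265,270:318]=1
    vs,us=np.where((k>0)&(w>0)); print(n,len(us))
    if len(us)<20: continue
    bb=np.array([us.min()-.5,us.max()+.5,vs.min()-.5,vs.max()+.5])
    def box(x,y):
        p=np.concatenate([np.c_[x+27.5*np.cos(a),y+27.5*np.sin(a),0*a+z] for z in(zc,zc+19)])
        uv=cv2.projectPoints(((p-e)@Rm),np.zeros(3),np.zeros(3),M,np.array([c['k1'],0,0,0,0.]))[0][:,0]
        return np.array([uv[:,0].min(),uv[:,0].max(),uv[:,1].min(),uv[:,1].max()])
    r=minimize(lambda p:((box(*p)-bb)**2).sum(),[522,41],method='Nelder-Mead')
    print(bb,box(*r.x).round(1),r.x.round(1),r.fun)
E
```

```text
[522.81098322  42.23798539 174.88897319]
side 73
[307.5 329.5 180.5 195.5] [306.2 330.8 177.5 198. ] [525.6  40.7] 18.56914502539315
top 0
```

```bash
python3 - <<'E'
from h import *
bot.servo_line([521.5,42,165],speed=60); bot.dwell(.3)
s=bot.read_state(); print(s['ee_pos'],s['ft_force'].round(1),s['clock'])
r=bot.servo_line([521.5,42,124],speed=30,until_force=6)
s=bot.read_state(); print(r,s['ee_pos'],s['ft_force'].round(1),s['moment'].round(2),s['clock'])
c=cam('side');save('side3.png',c['image'][150:250,260:390],5)
E
```

```text
[521.57559818  41.97202979 165.16813659] [-0.3 -0.8 -1.6] 6.2917
False [521.55693916  42.00678995 124.15643081] [ 0.2 -0.5  0.1] [-0.04 -0.   -0.06] 7.8083
```

View pics/side3.png

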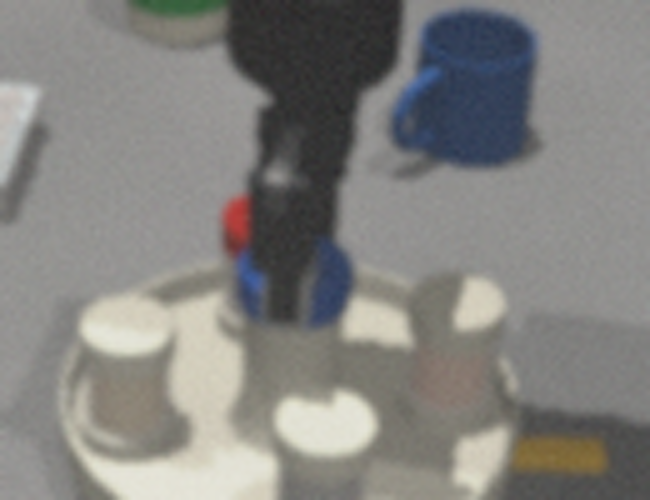

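The ring, at crop (295,285), sits down over the post just above the column, and there was no contact force. Next I'll seat it and let go.

```bash
python3 - <<'E'
from h import *
r=bot.servo_line([521.5,42,118],speed=20,until_force=5)
s=bot.read_state(); print(r,s['ee_pos'],s['ft_force'].round(1),s['clock'])
bot.move_gripper(75)
bot.servo_line([521.5,42,210],speed=130)
t=cam('top');c=cam('side')
save('side4.png',c['image'][150:250,260:390],5)
for n,c in(('top',t),('side',c)):
    P=cloud(c); hsv=cv2.cvtColor(c['image'],cv2.COLOR_BGR2HSV)
    near=np.hypot(P[...,0]-522,P[...,1]-41)<130
    k=(cv2.inRange(hsv,(105,110,30),(128,255,255))>0)&near&(P[...,2]>90)&(P[...,2]<130)
    if k.sum(): print(n,k.sum(),np.median(P[k],0).round(1),P[k].min(0).round(1),P[k].max(0).round(1))
    red=((cv2.inRange(hsv,(0,150,60),(8,255,255))|cv2.inRange(hsv,(174,150,60),(180,255,255)))>0)&near&(P[...,2]>87)
    if red.sum(): print('red',red.sum(),P[red].mean(0).round(1))
# IK check for the arc
ax=np.array([522.5,41.2]); st=bot.read_state()
for g in np.radians([-67,-90,-120,-150,-166.3]):
    p=[*(ax+80*np.array([np.cos(g),np.sin(g)])),84]; j=bot.ik(p,q(g+np.pi)); print(np.degrees(g).round(),None if j is None else np.round(j,2))
print(st['clock'])
E
```

```text
True [521.7080852   42.01294559 119.85241778] [-0.6  0.4  4.7] 8.15
top 11 [497.2  47.2 117. ] [496.9  35.1 111.8] [501.7  56.9 119. ]
red 18 [ 431.2   60.9 1064. ]
side 138 [525.5  62.  116.7] [498.9  29.2  98.7] [547.4  71.8 120.1]
red 107 [548.3 -23.9 117.7]
-67.0 [-0.12  0.5   1.66  0.    0.98 -0.53]
-90.0 [-0.14  0.45  1.75 -0.    0.95 -0.14]
-120.0 [-0.13  0.37  1.86 -0.    0.91  0.39]
-150.0 [-0.08  0.31  1.94 -0.    0.89  0.97]
-166.0 [-0.03  0.3   1.96 -0.    0.88  1.3 ]
9.4417
```

View pics/side4.png

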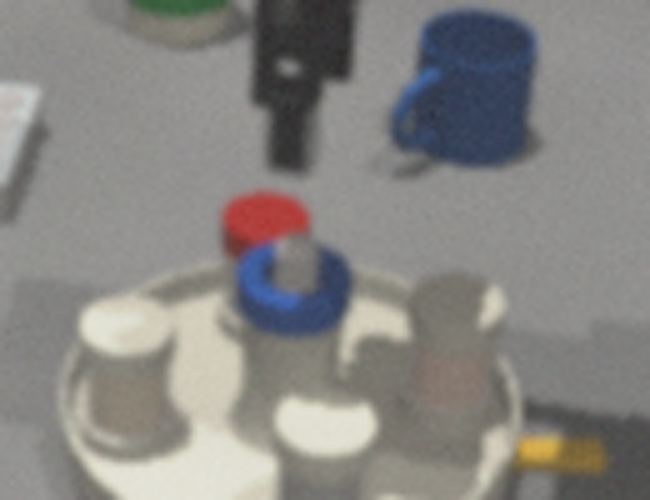

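The tape lies flat on the collar, crop (293,287), with the post coming through it. The contact height matches too. Next I'll grip the red lid tangentially and turn the caddy clockwise about 99°.

```bash
cat >> h.py <<'E'
AX=np.array([522.5,41.5])
def pose(g,z): return [*(AX+80*np.array([np.cos(g),np.sin(g)])),z], q(g+np.pi)
def turn(g0,g1,speed=45):
    for g in np.linspace(g0,g1,max(1,int(np.ceil(abs(g1-g0)/np.radians(8))))+1)[1:]:
        p,o=pose(g,84); bot.servo_line(p,o,speed=speed)
def tray(): # tray angle (mod 90 via lids) and pointer, each camera
    for n in('top','side'):
        c=cam(n); P=cloud(c); hsv=cv2.cvtColor(c['image'],cv2.COLOR_BGR2HSV); C=[]
        l=(P[...,2]>88)&(P[...,2]<96)&(np.abs(np.hypot(P[...,0]-AX[0],P[...,1]-AX[1])-80)<32)&(hsv[...,1]<90)&(hsv[...,2]>60)
        N,lab,st,ce=cv2.connectedComponentsWithStats(l.astype(np.uint8))
        for i in range(1,N):
            if st[i,4]>90: C.append((*P[lab==i].mean(0).round(1),st[i,4]))
        y=(cv2.inRange(hsv,(20,120,60),(36,255,255))>0)&(P[...,2]<30)&(np.hypot(P[...,0]-AX[0],P[...,1]-AX[1])<180)
        print(n,C,'yel',y.sum(),P[y].mean(0).round(1) if y.any() else None)
E
python3 - <<'E'
from h import *
g0=np.radians(-67)
bot.move_gripper(66)
p,o=pose(g0,175); bot.move_to(p,o)
p,o=pose(g0,84); r=bot.servo_line(p,o,speed=70,until_force=10)
s=bot.read_state(); print(r,s['ee_pos'],s['ft_force'].round(1),s['clock'])
if not r:
    bot.move_gripper(30,grip_force=30)
    s=bot.read_state(); print(s['grip_width'],s['grip_force'],s['ft_force'].round(1))
    if 42<s['grip_width']<48:
        for a,b in((-67,-110),(-110,-150),(-150,-166.3)):
            turn(np.radians(a),np.radians(b)); s=bot.read_state(); print(b,s['grip_width'].round(1),s['ee_pos'].round(1),s['ft_force'].round(1),s['clock'])
        bot.dwell(.3); tray()
        t=cam('top'); save('top5.png',t['image'][180:320,220:360],4)
E
```

```text
False [553.99664292 -32.15209862  84.46520371] [-0.2  0.3 -0.3] 12.125
45.424099015936505 30.390023589134216 [-3.  -0.6  5.3]Traceback (most recent call last):
  File "<stdin>", line 12, in <module>
AttributeError: 'float' object has no attribute 'round'
```

The turn to -110° was done before the print statement failed, so I'll carry on from there.

```bash
python3 - <<'E'
from h import *
def pr(b):
    s=bot.read_state(); print(b,round(s['grip_width'],1),np.round(s['ee_pos'],1),np.round(s['ft_force'],1),s['clock'])
pr(-110)
for a,b in((-110,-150),(-150,-166.3)):
    turn(np.radians(a),np.radians(b)); pr(b)
bot.dwell(.3); pr(0); tray()
t=cam('top'); save('top5.png',t['image'][180:320,220:360],4)
E
```

```text
-110 44.9 [496.3 -33.2  84.5] [7.6 5.1 3. ] 14.6917
-150 45.1 [455.3   1.9  84.6] [14.9  5.  -3.7] 16.8417
-166.3 45.5 [447.4  22.6  84.6] [20.4  1.6 -9.1] 17.7917
0 44.9 [447.4  22.6  84.6] [19.   1.8 -7.7] 18.0917
top [(np.float64(600.7), np.float64(56.6), np.float64(92.5), np.int32(247)), (np.float64(540.5), np.float64(-39.1), np.float64(92.2), np.int32(255)), (np.float64(505.3), np.float64(116.6), np.float64(92.3), np.int32(261))] yel 17 [396.1   9.7   9.4]
side [(np.float64(540.9), np.float64(-37.3), np.float64(92.3), np.int32(136)), (np.float64(600.1), np.float64(60.6), np.float64(92.2), np.int32(188)), (np.float64(505.0), np.float64(121.2), np.float64(92.3), np.int32(238))] yel 69 [388.5  11.5   9.8]
```

View pics/top5.png

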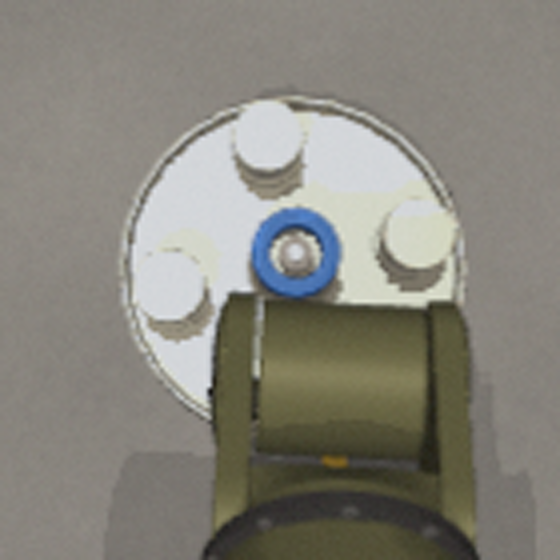

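The ring is on the post at crop (295,252), and the white lids are at (268,135), (415,235) and (170,285). They put the red jar at about -167.0°, and the pointer at about -166.8°, so it is in line. The arm still pushes about 19 N radially, so I'll relax that, recheck and hand in.

```bash
python3 - <<'E'
from h import *
g=np.radians(-166.3); p,o=pose(g,84); u=np.array([np.cos(g),np.sin(g)])
p=[*(np.array(p[:2])-2.6*u),84.6]
bot.servo_line(p,o,speed=10); bot.dwell(.5)
s=bot.read_state(); print(s['grip_width'],s['grip_force'],s['ee_pos'],np.round(s['ft_force'],1),s['clock'])
for n in('top','side'):
    c=cam(n);P=cloud(c)
    hsv=cv2.cvtColor(c['image'],cv2.COLOR_BGR2HSV)
    k=(cv2.inRange(hsv,(105,110,30),(128,255,255))>0)&(np.hypot(P[...,0]-522,P[...,1]-41)<60)
    print(P[k].mean(0).round(1),P[k].max(0).round(1))
tray()
E
```

```text
44.797590336841736 33.01016092300415 [447.50411108  22.7986607   84.50235861] [ 1.3 -4.7  0.9] 19.1583
[523.6  39.7 117.8] [551.   64.6 315.3]
[523.6  49.8 116.5] [549.5  68.9 120.2]
top [(np.float64(600.6), np.float64(56.3), np.float64(92.2), np.int32(250)), (np.float64(540.1), np.float64(-39.2), np.float64(92.4), np.int32(256)), (np.float64(505.4), np.float64(116.9), np.float64(92.3), np.int32(259))] yel 16 [398.   10.6   8.2]
side [(np.float64(540.8), np.float64(-37.2), np.float64(92.5), np.int32(136)), (np.float64(600.2), np.float64(60.5), np.float64(92.1), np.int32(190)), (np.float64(505.2), np.float64(121.1), np.float64(92.2), np.int32(239))] yel 74 [387.8  11.2   9.6]
```

The force is relaxed, the tape is seated with its top at 117 mm, and the jar is within about 0.5° of the pointer.

```bash
python3 -c "
from rig import bot
print(bot.finish_job())"
```

```text
the job is handed in; nothing more can be done
None
```

I handed the job in at about 19 s: the blue tape lies flat on the post's collar, the red-lidded jar is within about 0.5° of the pointer by the cameras, and the gripper is still holding its lid.

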